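# Find the loose paint-pot cap and hold its lid open

## Task

Two of the three paint pots in the wooden rack have caps that have dried fast; the third cap is loose and gives when tapped. Tap down on the top of each pot's cap with the fingers, one after the other from the robot's left to its right, to find out which is loose, then lift that pot's hinged lid by its tab to roughly 50 degrees and finish while still holding it open for the painter's brush (it falls shut if let go). Do not pull up on the dried caps, and leave the horses, brush, jars and other things around them where they are.

Things in the scene. Friction and masses are not known exactly. Their poses are not given: they have to be found in the camera images.
- rack: Pale wooden rack, a slab 145 mm (its x) by 360 mm (its y) by 26 mm high, fixed to the bench, with three pots in a row along its y axis at y = +110, 0 and -110 mm of its frame. Its +x side faces roughly away from the robot (yaw within 0.3 rad), so its +y end is the left one seen from the robot. Origin: underside of the slab, on the row's line, 50 mm from the slab's -x edge.
- pot_a: White plastic paint pot, 64 mm across, fixed upright in the rack, one of three alike in any order. Origin: centre of its underside, 20 mm above the bench; z up. Its grey flip cap, 64 mm across, turns with it: collar 62 to 76 mm above the origin, flat round lid 77 to 83 mm, hinged at the pot's -x side (towards the robot).
- tab_a (a point): Middle of the top face of the upright grip tab on the lid of pot_a: 18 mm long in the pot's x, 14 mm wide in y, rising from 83 to 110 mm above the pot's origin, centred at x = +18, y = 0 mm of the pot. Moves with the lid.
- hinge_a (a point): Point on the hinge line of the lid of pot_a, at x = -35 mm, z = 76 mm of the pot; the line runs along the pot's y axis. It sinks with the cap.
- cap_a (a joint): How far the cap of pot_a is pressed down onto its pot, m; 0 at rest. A loose cap is sprung: it starts to sink at about 2 N, is fully down at 0.006 with about 5 N, and comes back up. A cap dried fast does not sink (under 0.001); pulled upward with more than about 10 N it tears off its seal and reads below -0.002.
- lid_a (a joint): Opening angle of the lid of pot_a, rad; 0 shut. It opens upward about the hinge, the tab rising and swinging back towards the robot. A lid on a loose cap moves freely from 0 to 1.1, weighs about 35 g and falls shut by itself when let go; a dried-on one does not open (under 0.02).
- pot_b: White plastic paint pot, 64 mm across, fixed upright in the rack, one of three alike in any order. Origin: centre of its underside, 20 mm above the bench; z up. Its grey flip cap, 64 mm across, turns with it: collar 62 to 76 mm above the origin, flat round lid 77 to 83 mm, hinged at the pot's -x side (towards the robot).
- tab_b (a point): Middle of the top face of the upright grip tab on the lid of pot_b: 18 mm long in the pot's x, 14 mm wide in y, rising from 83 to 110 mm above the pot's origin, centred at x = +18, y = 0 mm of the pot. Moves with the lid.
- hinge_b (a point): Point on the hinge line of the lid of pot_b, at x = -35 mm, z = 76 mm of the pot; the line runs along the pot's y axis. It sinks with the cap.
- cap_b (a joint): How far the cap of pot_b is pressed down onto its pot, m; 0 at rest. A loose cap is sprung: it starts to sink at about 2 N, is fully down at 0.006 with about 5 N, and comes back up. A cap dried fast does not sink (under 0.001); pulled upward with more than about 10 N it tears off its seal and reads below -0.002.
- lid_b (a joint): Opening angle of the lid of pot_b, rad; 0 shut. It opens upward about the hinge, the tab rising and swinging back towards the robot. A lid on a loose cap moves freely from 0 to 1.1, weighs about 35 g and falls shut by itself when let go; a dried-on one does not open (under 0.02).
- pot_c: White plastic paint pot, 64 mm across, fixed upright in the rack, one of three alike in any order. Origin: centre of its underside, 20 mm above the bench; z up. Its grey flip cap, 64 mm across, turns with it: collar 62 to 76 mm above the origin, flat round lid 77 to 83 mm, hinged at the pot's -x side (towards the robot).
- tab_c (a point): Middle of the top face of the upright grip tab on the lid of pot_c: 18 mm long in the pot's x, 14 mm wide in y, rising from 83 to 110 mm above the pot's origin, centred at x = +18, y = 0 mm of the pot. Moves with the lid.
- hinge_c (a point): Point on the hinge line of the lid of pot_c, at x = -35 mm, z = 76 mm of the pot; the line runs along the pot's y axis. It sinks with the cap.
- cap_c (a joint): How far the cap of pot_c is pressed down onto its pot, m; 0 at rest. A loose cap is sprung: it starts to sink at about 2 N, is fully down at 0.006 with about 5 N, and comes back up. A cap dried fast does not sink (under 0.001); pulled upward with more than about 10 N it tears off its seal and reads below -0.002.
- lid_c (a joint): Opening angle of the lid of pot_c, rad; 0 shut. It opens upward about the hinge, the tab rising and swinging back towards the robot. A lid on a loose cap moves freely from 0 to 1.1, weighs about 35 g and falls shut by itself when let go; a dried-on one does not open (under 0.02).
- cup: White mixing thimble, 28 mm across, 22 mm high, standing on the rack beside the pots. Bystander; origin under its centre.
- brush: Flat paint brush 170 mm long, 11 mm wide, 8 mm thick, lying on the rack along the row, on the far side of the pots. Bystander; origin under its middle.
- horse_1: Unpainted carved wooden horse, about 95 mm long and 95 mm tall, standing beyond the rack. Bystander; origin between its feet.
- horse_2: Red carved wooden horse, same size, standing beyond the rack. Bystander; origin between its feet.
- water_jar: Open glass jar 68 mm across, 80 mm high, left of the rack. Bystander; origin under its centre.
- bottle: White paint bottle 48 mm across, 110 mm high, right of the rack. Bystander; origin under its centre.
- sanding_block: Cork sanding block 70 x 35 x 28 mm, on the robot's side of the rack, near its left end. Bystander; origin under its centre.

How it is judged (in metres and radians):
On the way, in this order (a step that is already met when the one before it is completed fails the run):
1. the cap of the pot at the robot's left is tapped from above with the fingers (((contact force between the fingers and pot_a above 0.8 N and horizontal distance between the grasp point and pot_a below 0.04 m and z of the grasp point in the frame of pot_a above 0.075 m and y of pot_a in the frame of rack above 0.05 m) or (contact force between the fingers and pot_b above 0.8 N and horizontal distance between the grasp point and pot_b below 0.04 m and z of the grasp point in the frame of pot_b above 0.075 m and y of pot_b in the frame of rack above 0.05 m) or (contact force between the fingers and pot_c above 0.8 N and horizontal distance between the grasp point and pot_c below 0.04 m and z of the grasp point in the frame of pot_c above 0.075 m and y of pot_c in the frame of rack above 0.05 m))), for 0.01 s.
2. then the cap of the middle pot is tapped (((contact force between the fingers and pot_a above 0.8 N and horizontal distance between the grasp point and pot_a below 0.04 m and z of the grasp point in the frame of pot_a above 0.075 m and y of pot_a in the frame of rack between -0.05 and 0.05 m) or (contact force between the fingers and pot_b above 0.8 N and horizontal distance between the grasp point and pot_b below 0.04 m and z of the grasp point in the frame of pot_b above 0.075 m and y of pot_b in the frame of rack between -0.05 and 0.05 m) or (contact force between the fingers and pot_c above 0.8 N and horizontal distance between the grasp point and pot_c below 0.04 m and z of the grasp point in the frame of pot_c above 0.075 m and y of pot_c in the frame of rack between -0.05 and 0.05 m))), for 0.01 s.
3. then the cap of the pot at the robot's right is tapped (((contact force between the fingers and pot_a above 0.8 N and horizontal distance between the grasp point and pot_a below 0.04 m and z of the grasp point in the frame of pot_a above 0.075 m and y of pot_a in the frame of rack below -0.05 m) or (contact force between the fingers and pot_b above 0.8 N and horizontal distance between the grasp point and pot_b below 0.04 m and z of the grasp point in the frame of pot_b above 0.075 m and y of pot_b in the frame of rack below -0.05 m) or (contact force between the fingers and pot_c above 0.8 N and horizontal distance between the grasp point and pot_c below 0.04 m and z of the grasp point in the frame of pot_c above 0.075 m and y of pot_c in the frame of rack below -0.05 m))), for 0.01 s.
At the end, for the whole second after the job is handed in: The loose pot's lid stands still, open by more than 0.7 rad (40 degrees) of its 1.1, in contact with the fingers that hold it up; the program ends while holding it (((value of joint lid_a above 0.7 rad and velocity of joint lid_a between -0.15 and 0.15 rad/s and contact force between the fingers and pot_a above 0.1 N) or (value of joint lid_b above 0.7 rad and velocity of joint lid_b between -0.15 and 0.15 rad/s and contact force between the fingers and pot_b above 0.1 N) or (value of joint lid_c above 0.7 rad and velocity of joint lid_c between -0.15 and 0.15 rad/s and contact force between the fingers and pot_c above 0.1 N))); the arm keeps its last pose, push and grip.
It fails at once if a dried cap is pulled up off its seal by more than 2 mm (value of joint any of cap_a, cap_b, cap_c below -0.002 m).
It fails at once if a bystander is moved more than 30 mm (distance of any of cup, brush, horse_1, horse_2, water_jar, bottle, sanding_block from where it was at the start of the episode above 0.03 m).
It also fails if it takes over 54 s, if anything falls off the work surface, if the arm or the gripper's body presses on something with over 40 N, if the wrist force passes 120 N, or if a joint passes its speed limit or range.

## Robot

A 6-joint arm with a two-finger parallel gripper is mounted at the origin on the work surface. World frame = base frame: x ahead of the robot, y to its left, z up, the work surface at z = 0. Lengths are in mm, angles in degrees, forces in N, time in s.
With the tool pointing down it reaches from about 325 to 925 mm from the base axis. Payload 3.1 kg.
Tool frame: the origin (TCP) lies at the very end of the fingers, on their centre line; the grasp point (between the pads) lies grasp_offset behind it (grasp_offset is the distance from the TCP to the grasp point, in mm); z points along the fingers, y is the line along which they close (so a half turn about z gives the same grasp; the last joint's range is limited). The gripper opens to 85 mm and grips with 20 to 120 N. Pads are 22 mm wide; open, the fingers measure 114 mm over their backs; the gripper's body (76 mm by 85 mm) begins 54 mm behind the grasp point. The pads swing forward as they close: fully open they stand 13 mm farther back than shut.
Start: joints at [-6.429, 12.427, 92.441, -0, 75.132, -6.429], TCP at [625.011, 0.021, 231.3] pointing down, gripper open.
Joint ranges: [-157.48, 157.48], [-44.54, 120.13], [17.64, 146.25], [-64.5, 244.5], [7.68, 150.69], [-147.95, 147.95]. Speed limits (degrees/s): [159.86, 159.86, 180, 180, 180, 180].

## Interface

Orientations are given as [roll, pitch, yaw] about the fixed x, y, z axes, in that order (R = Rz(yaw) Ry(pitch) Rx(roll)).
In Python, from station import * gives the robot as it stands. Calls block until the motion is done:
- goto(position, orientation): joint-space move of the TCP to a pose.
- move_l(position, attitude=None, speed=150): straight line of the TCP; attitude=None keeps the orientation; speed is the mean speed in mm/s.
- move_j(angles): joint-space move.
- grip(opening, squeeze=None): finger opening in mm; squeeze is the grip in N (None keeps the last); returns when the fingers have stopped.
- wait(seconds).
- solve_ik(position, orientation): joint angles nearest the present ones, or None.
- get_obs(): the state.
- get_image(name): name is "scene" or "side" or "wrist"; returns the picture (384x512x3 uint8, red, green, blue); there is no depth.
- get_calibration(name): a dict with "fx", "fy", "cx", "cy" (pixels), "R" (3x3) and "t" (3): a world point X has camera coordinates R X + t; the wrist camera has in their place "mount" (4x4, takes a point from camera to tool coordinates, whose origin is the TCP and whose axes are the flange's). Camera axes: x right, y down, z forward; pixel columns grow to the right and rows downward; lengths in mm; the calibration is good to about 2 mm. A picture is of the moment at which its call begins: read the wrist's pose just before it. get_calibration takes no time and is no camera call.
A pose or a line that the arm cannot do raises Unreachable and nothing moves.
- sign_off(): hands the job in; it is judged then, once.
Trained networks look in the newest picture that a camera, given by its name, has taken for a name from the list of things; names that differ only in an ending like _2 or _b are one class to them, and where a whole thing is asked for, a point or a joint stands for the part that bears it (a point fixed in the world has none). Each returns a list of dicts, best first, with "score" (0 to 1); they miss things now and then, are a little off and sometimes report something else, mostly with a low value. They report only what shows in the picture. A call takes as long as a camera call.
- spot_in(name, camera): "extent" ([centre column, centre row, width, height] in pixels, round what is visible of it).
- regions_of(name, camera): "region" (384x512 bool, what is visible of it) and "extent" ([centre column, centre row, width, height] in pixels, round what is visible of it).
The state is a dict: "t": time; "joint_pos": joint angles; "qvel": joint speeds; "effort": joint torques, N m; "tcp_pos": TCP position; "ee_rot": TCP orientation; "wrist_force": force on the tool from outside, world axes, zero at the start; "moment": the same for the moment, N m; "grip_width": finger opening in mm; "grip_force": force on a finger pad.
Only numpy, scipy, OpenCV 4.12 (cv2) and the standard library are available. Lean on these libraries where they do the work, as an engineer would, in place of code of your own. Each camera call takes 0.05 s, during which the arm holds its last target. There are 200 camera calls.

## Working session

There is one attempt and no reset: what is moved stays moved. The work goes in short steps, each a Python script; the robot and the scene stay as the last script left them, time stands still between calls to the robot, and variables do not carry over. Pictures are saved under pics/ and viewed, at most 10 in all, crops included, and the job is handed in when it is done.

```bash
mkdir -p pics; ls; python3 - <<'E'
from station import *
import cv2,numpy as np
ims=[]
for c in("scene","side"):
    im=get_image(c); cv2.imwrite(f"pics/{c}0.png",im[:,:,::-1])
    for n in("pot_a","tab_a","rack","cup"):
        print(c,n,[(round(d["score"],2),np.round(d["extent"],1).tolist()) for d in spot_in(n,c)][:5])
    k=get_calibration(c);R=np.array(k["R"]);print(c,(-R.T@np.array(k["t"])).round(),R[2].round(2))
ims=[cv2.resize(cv2.imread(f"pics/{c}0.png"),(400,300)) for c in("scene","side")]
o=get_obs();print(o["ee_rot"],o["wrist_force"],grasp_offset, o["t"])
E
```

```text
pics
scene pot_a [(0.84, [256.9, 211.8, 32.8, 49.8]), (0.8, [308.6, 222.1, 37.3, 49.2])]
scene tab_a [(0.81, [310.6, 210.2, 37.7, 27.8]), (0.68, [206.1, 186.8, 29.5, 28.4]), (0.56, [254.3, 199.3, 35.1, 21.5])]
scene rack [(0.95, [252.3, 239.9, 177.2, 93.9])]
scene cup [(0.7, [275.9, 242.8, 12.9, 17.9])]
scene [1028.  274.  654.] [-0.6  -0.29 -0.75]
side pot_a [(0.94, [221.9, 237.8, 33.1, 41.3]), (0.63, [241.0, 202.7, 24.4, 44.4]), (0.57, [256.0, 175.6, 26.7, 40.4])]
side tab_a [(0.85, [225.6, 224.1, 32.9, 25.1]), (0.69, [241.1, 191.4, 23.6, 23.1]), (0.55, [242.5, 196.7, 29.8, 24.0]), (0.2, [172.8, 221.6, 21.2, 36.9])]
side rack [(0.72, [226.4, 223.9, 104.0, 117.9])]
side cup [(0.27, [200.6, 176.8, 23.1, 30.1]), (0.22, [224.1, 225.9, 30.6, 29.7])]
side [159. 801. 919.] [ 0.36 -0.64 -0.69]
[-1.79997024e+02 -1.02797777e-03  9.00017032e+01] [-0.66479714  0.16437628 -0.01882612] 18.700000000000003 0.5
```

View pics/scene0.png

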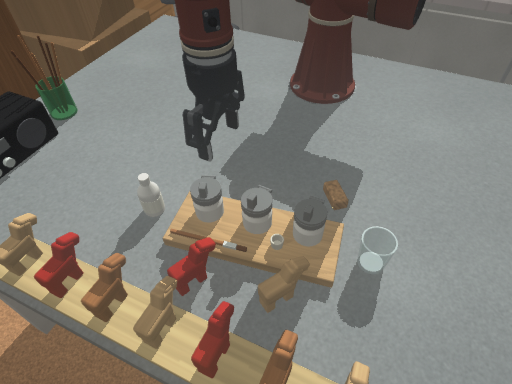

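View pics/side0.png

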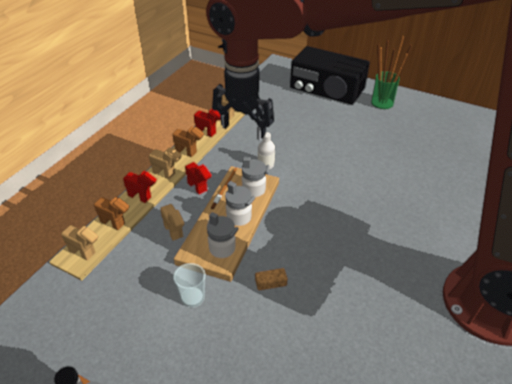

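The scene camera shows the three pots at about (206,195), (256,208) and (309,218), and the robot's left pot is the one at image right. The cup at (276,242) and the brush lie on the far side. The side camera shows the pots at (221,238), (240,204) and (255,178). Next I fit the rack pose from both views.

```bash
cat > h.py <<'E'
from station import *
import cv2,numpy as np
from scipy.optimize import least_squares
a=np.linspace(0,2*np.pi,40)
LID=np.vstack([np.c_[32*np.cos(a),32*np.sin(a),0*a+z] for z in(97,103)]+[np.array([[18+sx*9,sy*7,130.] for sx in(-1,1) for sy in(-1,1)])])
TABTOP=LID[-4:]
def rz(w): return np.array([[np.cos(w),-np.sin(w),0],[np.sin(w),np.cos(w),0],[0,0,1]])
def proj(cal,X):
    c=X@np.array(cal["R"]).T+np.array(cal["t"])
    return np.c_[cal["fx"]*c[:,0]/c[:,2]+cal["cx"],cal["fy"]*c[:,1]/c[:,2]+cal["cy"]]
def potpos(p,i): return np.r_[p[:2],0]+rz(p[2])@np.array([0,(110,0,-110)[i],0])
def wristcal(o=None):
    k=get_calibration("wrist"); o=o or get_obs()
    from scipy.spatial.transform import Rotation as Ro
    T=np.eye(4);T[:3,:3]=Ro.from_euler("xyz",o["ee_rot"],degrees=True).as_matrix();T[:3,3]=o["tcp_pos"]
    M=np.linalg.inv(T@np.array(k["mount"]))
    return dict(k,R=M[:3,:3],t=M[:3,3])
E
python3 - <<'E'
from h import *
C={c:get_calibration(c) for c in("scene","side")}
obs=[("scene",0,[310.6,210.2,37.7,27.8]),("scene",1,[254.3,199.3,35.1,21.5]),("scene",2,[206.1,186.8,29.5,28.4]),
("side",0,[225.6,224.1,32.9,25.1]),("side",1,[241.1,191.4,23.6,23.1]),("side",2,[256,165.6,26.7,20.4])]
def f(p):
    r=[]
    for c,i,e in obs:
        q=proj(C[c],LID@rz(p[2]).T+potpos(p,i)); lo,hi=q.min(0),q.max(0)
        r+=[(lo+hi)[0]/2-e[0], lo[1]-(e[1]-e[3]/2)]
    return np.array(r)
s=least_squares(f,[620,0,0],loss="soft_l1",x_scale=[100,100,.3])
p=s.x;print(p.round(3),f(p).round(1));print([potpos(p,i).round() for i in range(3)])
np.save("p.npy",p)
m=potpos(p,1)
goto([m[0]-30,m[1],330],[180,0,np.degrees(p[2])])
print(get_obs()["t"])
w=wristcal();im=get_image("wrist");cv2.imwrite("pics/w0.png",im[:,:,::-1])
for n in("pot_a","tab_a"): print(n,[(round(d["score"],2),np.round(d["extent"],1).tolist()) for d in spot_in(n,"wrist")][:5])
for i in range(3): print(proj(w,np.vstack([TABTOP.mean(0),[0,0,103]])@rz(p[2]).T+potpos(p,i)).round())
k=get_calibration("wrist");print(np.round(k["mount"],2).tolist())
E
```

```text
[5.99137e+02 5.36510e+01 1.42000e-01] [-0.8 -0.9  1.8 -4.4 -0.4  1.  -2.5 -0.  -0.3  1.2  0.4 -1.2]
[array([584., 163.,   0.]), array([599.,  54.,   0.]), array([615., -55.,   0.])]
1.85
pot_a [(0.73, [257.9, 132.7, 54.7, 61.7])]
tab_a [(0.88, [165.8, 132.8, 55.7, 62.5]), (0.79, [351.3, 133.2, 57.0, 61.9]), (0.6, [255.3, 109.2, 267.0, 108.7])]
[[160. 125.]
 [168. 138.]]
[[261. 125.]
 [260. 138.]]
[[361. 125.]
 [352. 138.]]
[[-0.0, -0.96, -0.28, 70.71], [1.0, -0.0, -0.0, 0.04], [-0.0, -0.28, 0.96, -142.31], [0.0, 0.0, 0.0, 1.0]]
```

View pics/w0.png

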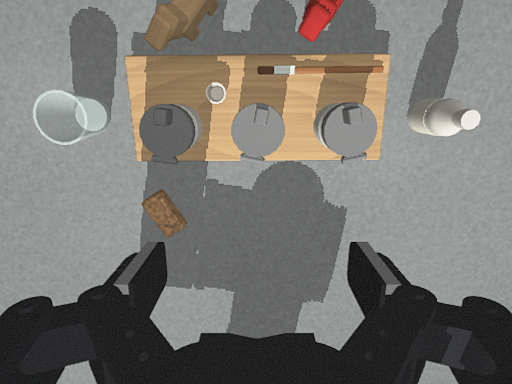

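The wrist view shows the lids at about (167,131), (258,131) and (348,131), with their tabs towards the top of the image and hinges at row 157. The pots' own yaws differ a little. The cup is at (216,93). I'll enlarge the pots to measure their yaws.

```bash
python3 - <<'E'
import cv2
im=cv2.imread("pics/w0.png")[90:170,120:400]
im=cv2.resize(im,(800,229),interpolation=cv2.INTER_CUBIC)
im=cv2.convertScaleAbs(im,alpha=1.8)
cv2.imwrite("pics/w0c.png",im)
E
```

```text
(no output)
```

View pics/w0c.png

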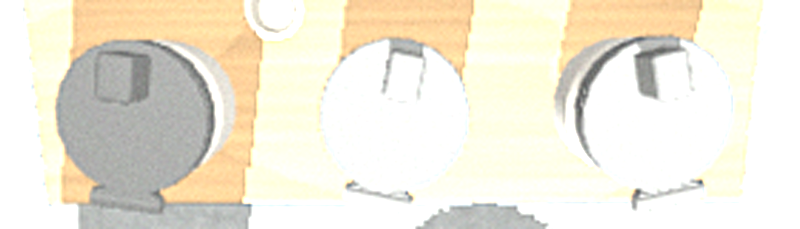

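In the crop (scale 2.857), the disc centres are at (134,114), (394,115) and (658,112). Tab tops are at (113,78), (404,75) and (670,74), and hinges at (127,198), (379,191) and (669,195). I fit each pot's pose from these, then make the first tap on the left pot.

```bash
python3 - <<'E'
from h import *
w=wristcal();p0=np.load("p.npy")
D=np.array([[[134,114],[113,78],[127,198]],[[394,115],[404,75],[379,191]],[[658,112],[670,74],[669,195]]])/2.857+[120,90]
P=np.array([[0,0,103],[18,0,130],[-36,0,96.]])
def f(q):
    r=[]
    for i in range(3):
        r.append(proj(w,P@rz(q[3+i]).T+potpos(q,i))-D[i])
    return np.array(r).ravel()
s=least_squares(f,list(p0)+[p0[2]]*3,x_scale=[100,100,.3,.3,.3,.3])
q=s.x;print(q.round(3),f(q).round(1).tolist())
np.save("q.npy",q);print([potpos(q,i).round(1) for i in range(3)],np.degrees(q[2:]).round(1))
E
cat >> h.py <<'E'
def tap(i):
    q=np.load("q.npy");c=potpos(q,i)+rz(q[3+i])@[-11,0,0]
    rot=[180,0,np.degrees(q[3+i])]
    goto([c[0],c[1],150],rot); wait(.2)
    f0=np.array(get_obs()["wrist_force"]);log=[]
    move_l([c[0],c[1],109],speed=60)
    z=109
    while z>93:
        z-=1;move_l([c[0],c[1],z],speed=20)
        o=get_obs();d=np.array(o["wrist_force"])-f0
        log.append((round(o["tcp_pos"][2],1),round(d[2],1)))
        if d[2]>6: break
    print(i,log)
    move_l([c[0],c[1],150],speed=150); print("t",get_obs()["t"])
E
python3 - <<'E'
from h import *
grip(0); tap(0); print(get_obs()["grip_width"])
E
```

```text
[ 6.08242e+02  5.75280e+01  1.47000e-01 -2.70000e-02 -5.70000e-02
  4.08000e-01] [-1.7, 0.8, -0.0, -1.0, -0.1, -0.0, 0.2, -0.1, 0.1, -0.4, -0.4, 1.8, 0.7, 0.5, 0.8, -0.4, 0.4, -0.5]
[array([592.1, 166.3,   0. ]), array([608.2,  57.5,   0. ]), array([624.4, -51.3,   0. ])] [ 8.4 -1.6 -3.2 23.4]
0 [(np.float64(108.4), np.float64(0.2)), (np.float64(107.0), np.float64(-0.1)), (np.float64(105.9), np.float64(-1.0)), (np.float64(104.9), np.float64(-0.1)), (np.float64(103.9), np.float64(0.3)), (np.float64(102.9), np.float64(-0.1)), (np.float64(102.7), np.float64(4.6)), (np.float64(102.7), np.float64(8.3))]
t 7.1333
0.06317224433904353
```

The left cap is rigid: it stops at 102.7 mm, which is the lid height. Now the middle and right pots.

```bash
python3 - <<'E'
from h import *
tap(1);tap(2)
E
```

```text
1 [(np.float64(108.5), np.float64(-0.3)), (np.float64(107.0), np.float64(-0.9)), (np.float64(105.8), np.float64(-1.4)), (np.float64(104.9), np.float64(-0.4)), (np.float64(103.9), np.float64(-0.1)), (np.float64(103.1), np.float64(0.8)), (np.float64(102.3), np.float64(2.0)), (np.float64(101.2), np.float64(1.5)), (np.float64(100.1), np.float64(2.4)), (np.float64(99.1), np.float64(2.4)), (np.float64(98.1), np.float64(3.7)), (np.float64(97.1), np.float64(3.8)), (np.float64(97.0), np.float64(8.2))]
t 12.4417
2 [(np.float64(108.4), np.float64(0.3)), (np.float64(107.0), np.float64(-1.0)), (np.float64(105.8), np.float64(-0.5)), (np.float64(104.9), np.float64(-0.9)), (np.float64(103.9), np.float64(-0.4)), (np.float64(103.0), np.float64(-0.2)), (np.float64(102.8), np.float64(3.2)), (np.float64(102.7), np.float64(8.5))]
t 16.6167
```

The middle cap sank 6 mm under 2–4 N, so it is the loose one. I'll check its tab from close up and test the reachability of the opening arc.

```bash
cat >> h.py <<'E'
from scipy.spatial.transform import Rotation as Ro
def arc(q,th,z=108):
    """TCP pose holding tab of pot 1 with lid at th rad"""
    yaw=q[4]; c=potpos(q,1); h=np.array([-35,0,96.]); g=np.array([18,0,z])-h
    L=Ro.from_euler("y",-th).as_matrix()          # +x rises, tab swings to -x
    W=rz(yaw); pos=c+W@(h+L@g)
    R=W@L@Ro.from_euler("x",180,degrees=True).as_matrix()
    return pos, Ro.from_matrix(R).as_euler("xyz",degrees=True)
E
python3 - <<'E'
from h import *
q=np.load("q.npy")
p,r=arc(q,0)
grip(50)
goto(p+[-50,0,100],r);wait(.2)
w=wristcal();im=get_image("wrist").copy()
c=potpos(q,1);W=rz(q[4])
for X,col in((TABTOP,(255,0,0)),(np.array([[18,0,130],[0,0,103],[-35,0,96.]]),(0,255,0))):
    for u in proj(w,X@W.T+c): cv2.circle(im,tuple(int(v) for v in u.round()),2,col,-1)
cv2.imwrite("pics/w1.png",im[:,:,::-1])
for th in np.arange(0,.96,.15):
    p,r=arc(q,th); j=solve_ik(p,r); print(round(th,2),p.round(),r.round(1),None if j is None else np.round(j,1))
print(get_obs()["t"],get_obs()["joint_pos"])
E
```

```text
0.0 [626.  57. 108.] [180.    0.   -3.2] [-1.2 20.1 97.  -0.  62.9 92. ]
0.15 [624.  57. 116.] [180.   -8.6  -3.2] [ -1.1  14.6 103.6  -0.4  53.2  92.4]
0.3 [620.  57. 123.] [180.  -17.2  -3.2] [ -0.9   9.5 110.1  -1.   43.3  93. ]
0.45 [616.  57. 130.] [180.  -25.8  -3.2] [ -0.6   4.9 116.5  -2.1  32.8  94.1]
0.6 [610.  57. 136.] [180.  -34.4  -3.2] [ -0.4   1.2 122.7  -4.4  21.9  96.4]
0.75 [604.  58. 141.] [180.  -43.   -3.2] [-1.000e-01 -1.500e+00  1.285e+02 -1.220e+01  1.020e+01  1.044e+02]
0.9 [597.  58. 145.] [180.  -51.6  -3.2] None
18.0667 [-1.44157475e+00  8.15572325e+00  1.00074253e+02 -1.20695374e-02
  7.18577772e+01  9.18686328e+01]
```

View pics/w1.png

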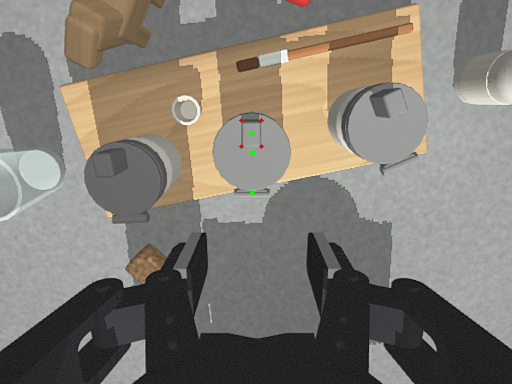

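The picture matches the model: tab at (251,133), disc at (252,152), hinge at (252,192). With a vertical tool, joint 5 runs out before 50°. I'll therefore grasp the tab with the tool leaning 22° forward and keep that offset through the arc.

```bash
cat >> h.py <<'E'
def arc2(q,th,off=np.radians(22),x=17,z=112):
    h=np.array([-35,0,96.]); W=rz(q[4])
    L=Ro.from_euler("y",-th).as_matrix()
    pos=potpos(q,1)+W@(h+L@(np.array([x,0,z])-h))
    R=W@L@Ro.from_euler("y",off).as_matrix()@Ro.from_euler("x",180,degrees=True).as_matrix()
    return pos, Ro.from_matrix(R).as_euler("xyz",degrees=True)
E
python3 - <<'E'
from h import *
q=np.load("q.npy")
ths=np.arange(0,.91,.1)
J=[solve_ik(*arc2(q,t)) for t in ths]; print([None if j is None else np.round(j).tolist() for j in J[::3]])
assert all(j is not None for j in J)
p,r=arc2(q,0);print(p,r)
goto(p+[0,0,60],r);move_l(p,r,speed=80)
f0=np.array(get_obs()["wrist_force"])
grip(5,25);o=get_obs();print(o["grip_width"],o["grip_force"],o["tcp_pos"],np.array(o["wrist_force"])-f0)
if 10<o["grip_width"]<17:
    for t in ths[1:]:
        move_l(*arc2(q,t),speed=40);o=get_obs()
        print(round(t,1),np.round(np.array(o["wrist_force"])-f0,1),round(o["grip_width"],1),round(o["grip_force"],1))
    wait(.3)
im=get_image("side");cv2.imwrite("pics/s1.png",cv2.resize(im[100:300,120:390,::-1],(800,592)))
cv2.imwrite("pics/w2.png",get_image("wrist")[:,:,::-1]);print(get_obs()["t"])
E
```

```text
[[-2.0, 33.0, 80.0, 1.0, 88.0, 92.0], [-1.0, 21.0, 94.0, 0.0, 70.0, 92.0], [-1.0, 9.0, 108.0, -1.0, 51.0, 93.0], [-0.0, -1.0, 121.0, -3.0, 30.0, 95.0]]
[625.2150326   56.56628375 112.        ] [180.          22.          -3.24200162]
13.261015703577606 29.022908806800842 [625.76046228  56.82113581 112.73086687] [0.73659022 1.39317212 0.54729272]
0.1 [ 3.  -0.  -0.2] 13.1 28.9
0.2 [2.8 1.2 0.4] 13.1 29.0
0.3 [3.4 1.8 1. ] 12.9 29.0
0.4 [2.1 1.3 0.8] 13.0 29.0
0.5 [2.9 3.  1.6] 13.5 29.1
0.6 [1.  3.4 1.4] 13.8 29.2
0.7 [-0.3  3.6  1.1] 13.3 29.3
0.8 [-2.2  4.7  1.9] 13.0 29.4
0.9 [-2.9  4.6  2.1] 13.3 29.4
22.8167
```

View pics/w2.png

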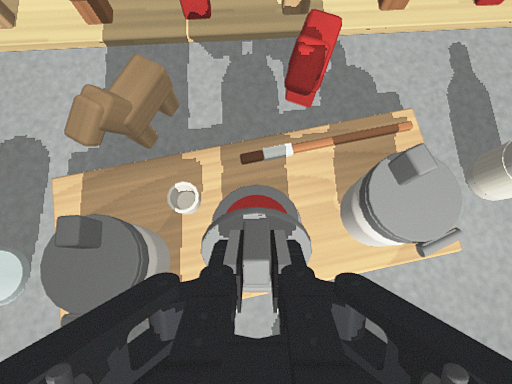

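View pics/s1.png

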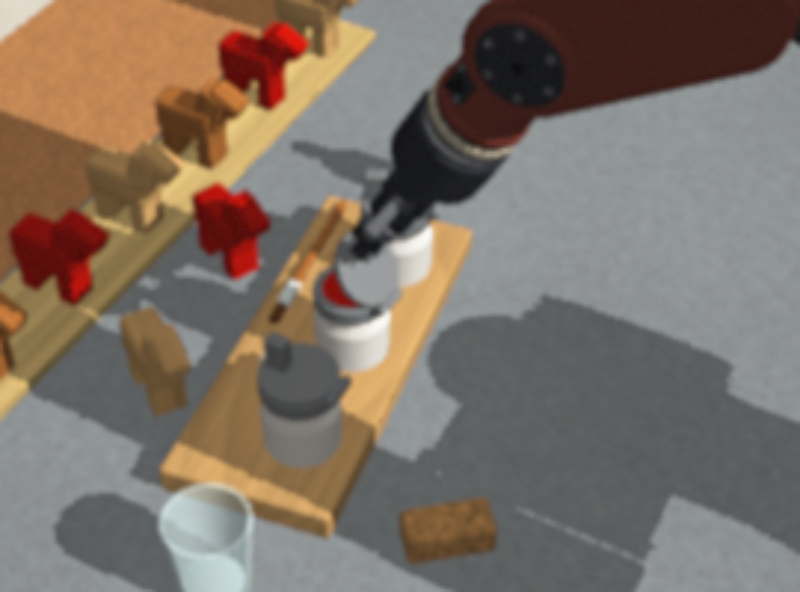

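The lid is open about 50° and the red paint shows, at (258,205) in the wrist view and (340,290) in the side crop. The tab is held between the pads at (258,240), and the other things haven't moved.

```bash
python3 -c "
from station import *
print(sign_off())"
```

```text
the job is handed in; nothing more can be done
None
```

I tapped the caps left to right, found the middle pot's cap was the loose one, and handed the job in with its lid held open at about 50° (commanded 0.9 rad, not read back from the joint) at 22.8 s of the 54 s allowed.

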